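# Put the lab containers back with their own kind

### The arm

A 6-joint arm with a two-finger parallel gripper is mounted at the origin on the work surface. World frame = base frame: x ahead of the robot, y to its left, z up, the work surface at z = 0. Lengths are in m, angles in rad, forces in N, time in s.
With the tool pointing down it reaches from about 0.15 to 0.775 m from the base axis. Payload 6.1 kg.
Tool frame: the origin (TCP) lies midway between the tips of the shut fingers; the grasp point (between the pads) lies 19 mm behind it; x points along the fingers, z is the direction in which the jaws open and shut, and the axes are right-handed (so a half turn about x gives the same grasp; the last joint's range is limited). The gripper opens to 85 mm and grips with 20 to 120 N. Pads are 22 mm wide; open, the fingers measure 114 mm over their backs; the gripper's body (76 mm by 85 mm) begins 54 mm behind the grasp point. The pads swing forward as they close: fully open they stand 13 mm farther back than shut.
Start: joints at [-1.114, 0.126, -0.04, 1.405, 0, 1.571], TCP at [0.232, -0.471, 0.231] pointing down, gripper open.
Joint ranges: [-2.72, 2.72], [-0.95, 1.95], [-1.27, 1.35], [-1.78, 2.02], [-1.46, 1.47], [-3.14, 3.14]. Speed limits (rad/s): [2.39, 2.39, 3.01, 3.14, 3.14, 3.14].

### API

Orientations are given as a rotation vector (axis times angle).
In Python, from station import telemetry, cams, ticket gives the robot as it stands.
- The arm moves only by the tool servo_tool, never from a script. Its argument "steps" is a list of rows, each an object with "rot": the turn, a rotation vector about the tool's x, y, z normalised to -1 to 1, where 1 is 0.5 rad, a list of three; "travel": the shift along the tool's x, y, z normalised to -1 to 1, where 1 is 300 mm, a list of three; "grip": the gripper command: -1 is shut, 1 is fully open, values between are in proportion. A call has 1 to 10 rows; each row shifts and turns the commanded pose from where the row before left it, along the tool's axes as they then stand; what a row does not reach is not made up. A row lasts 1/10 s, in which the tool goes at most 50 mm and 8.59 degrees, less where a joint would pass 70% of its speed; a pose out of reach is approached as far as the arm can. A call with a number of a shift or a turn outside -1 to 1 is refused whole. A call with a gripper value outside its range is refused whole. The fingers move at their own pace and stop on an object; "squeeze" is the grip in N (left out, the last holds). Time passes only in rows, so rows that do not move let the fingers close. It gives the time, the measured TCP pose, the force and the opening at its end, in the units of the state.
- telemetry.observe(): the state, without advancing time (a new reading comes with each control period).
- cams.snapshot(name): name is "scene" or "side" or "wrist"; returns (picture, depth): 384x512x3 uint8, blue, green, red; 384x512 float32, m along the optical axis (not along the pixel's ray), 0 where there is no reading.
- cams.get_calibration(name): a dict with "camera_matrix" (3x3 intrinsics, pixels), "position" and "rotation" of the camera in the world; the wrist camera has in their place "tool_from_camera" (4x4, takes a point from camera to tool coordinates, whose origin is the TCP and whose axes are the tool frame's). Camera axes: x right, y down, z forward; pixel columns grow to the right and rows downward; lengths in m; the calibration is good to about 2 mm. A picture is of the moment at which its call begins: read the wrist's pose just before it. get_calibration takes no time and is no camera call.
- ticket.hand_in(): hands the job in, once; it reports no verdict.
The state is a dict: "time_s": time; "q": joint angles; "dq": joint speeds; "effort": joint torques, N m; "tool_pos": TCP position; "orientation": TCP orientation; "ft_force": force on the tool from outside, world axes, zero at the start; "wrist_torque": the same for the moment, N m; "opening": opening from 0.0 (shut) to 1.0 (fully open).
Only numpy, scipy, OpenCV 4.12 (cv2) and the standard library are available. Lean on these libraries where they do the work, as an engineer would, in place of code of your own. Each camera call takes 0.05 s, during which the arm holds its last target.

### The job

Clear the bench: put each of the three loose bottles and the loose centrifuge tube back into the empty cell of the tray that already holds its own kind, and let go of it. Set each one down gently on the cell's floor, standing upright, never letting it fall or knocking it over, and leave the glass beaker where it stands.

Things in the scene. Friction and masses are not known exactly. Their poses are not given: they have to be found in the camera images.
- media_mid (a point): Clear glass media bottle with an orange screw cap, 46 mm across, 95 mm tall (straight sides up to 60 mm, cap 37 mm across), about 0.1 kg. Loose, upright on the bench at the start. This point: its centre, half-way up (47.5 mm above its foot); z up along its axis.
- amber_mid (a point): Amber-brown glass reagent bottle with a white cap and paper label, 44 mm across, 96 mm tall (straight sides up to 64 mm, cap 27 mm across), about 0.11 kg. Loose, upright on the bench at the start. This point: its centre, half-way up (48 mm above its foot); z up along its axis.
- sample_mid (a point): Milky white plastic sample bottle with a wide yellow cap, 40 mm across, 90 mm tall (straight sides up to 62 mm, cap 37 mm across), about 0.06 kg. Loose, upright on the bench at the start. This point: its centre, half-way up (45 mm above its foot); z up along its axis.
- tube_mid (a point): Clear plastic self-standing centrifuge tube with a blue cap, 30 mm across, 115 mm tall (straight sides up to 101 mm, cap 35 mm across), flat foot, about 0.035 kg. Loose, upright on the bench at the start. This point: its centre, half-way up (57.5 mm above its foot); z up along its axis.
- media_cell (a point): Empty end cell of the white tray that already holds one bottle with an orange cap (same size as the loose one, fixed). Fixed row of 2 square cells, 62 mm wide inside; walls and floor 4 mm thick, walls 22 mm above the bench. This point: centre of the empty cell's floor, 4 mm above the bench. y runs along the row (neighbour's centre 66 mm towards -y), x across it, z up.
- amber_cell (a point): Empty end cell of the grey tray that already holds one amber-brown bottle with a white cap (same size as the loose one, fixed). Fixed row of 2 square cells, 60 mm wide inside; walls and floor 4 mm thick, walls 22 mm above the bench. This point: centre of the empty cell's floor, 4 mm above the bench. y runs along the row (neighbour's centre 64 mm towards +y), x across it, z up.
- sample_cell (a point): Empty end cell of the teal green tray that already holds one milky bottle with a yellow cap (same size as the loose one, fixed). Fixed row of 2 square cells, 56 mm wide inside; walls and floor 4 mm thick, walls 22 mm above the bench. This point: centre of the empty cell's floor, 4 mm above the bench. y runs along the row (neighbour's centre 60 mm towards +y), x across it, z up.
- tube_cell (a point): Empty end cell of the blue tray that already holds two tubes with blue caps (same size as the loose one, fixed). Fixed row of 3 square cells, 46 mm wide inside; walls and floor 4 mm thick, walls 22 mm above the bench. This point: centre of the empty cell's floor, 4 mm above the bench. y runs along the row (neighbour's centre 50 mm towards -y), x across it, z up.
- beaker_mid (a point): Small clear glass beaker, open at the top, 48 mm across (51 at the rim), 70 mm tall, loose, standing among the containers; to be left where it is. This point: its centre, half-way up.

How it is judged:
At the end, for the whole second after the job is handed in: Each of the four containers stands upright (within 0.08 rad) on the floor of the empty cell of its own kind's tray, its axis within 13 mm of the cell's centre and its foot within 4 mm of the floor's level, released and at rest; the beaker stands upright within 30 mm of where it was (horizontal distance between media_mid and media_cell below 0.013 m and z of media_mid in the frame of media_cell between 0.0425 and 0.0515 m and angle between each of media_mid, amber_mid, sample_mid, tube_mid's own z axis and vertical below 0.08 rad and linear speed of each of media, amber, sample, tube below 0.02 m/s and angular speed of each of media, amber, sample, tube below 0.2 rad/s and contact force between the fingers and media below 0.05 N and horizontal distance between amber_mid and amber_cell below 0.013 m and z of amber_mid in the frame of amber_cell between 0.043 and 0.052 m and contact force between the fingers and amber below 0.05 N and horizontal distance between sample_mid and sample_cell below 0.013 m and z of sample_mid in the frame of sample_cell between 0.04 and 0.049 m and contact force between the fingers and sample below 0.05 N and horizontal distance between tube_mid and tube_cell below 0.013 m and z of tube_mid in the frame of tube_cell between 0.0525 and 0.0615 m and contact force between the fingers and tube below 0.05 N and distance of beaker_mid from where it was at the start of the episode below 0.03 m and angle between beaker_mid's own z axis and vertical below 0.2 rad); the robot touches nothing.
It fails at once if the orange-capped bottle is let fall or knocked over (it moves faster than 0.6 m/s while the gripper does not hold it) (linear speed of media above 0.6 m/s and contact force between the fingers and media below 0.05 N).
It fails at once if the amber bottle is let fall or knocked over (it moves faster than 0.6 m/s while the gripper does not hold it) (linear speed of amber above 0.6 m/s and contact force between the fingers and amber below 0.05 N).
It fails at once if the yellow-capped bottle is let fall or knocked over (it moves faster than 0.6 m/s while the gripper does not hold it) (linear speed of sample above 0.6 m/s and contact force between the fingers and sample below 0.05 N).
It fails at once if the tube is let fall or knocked over (it moves faster than 0.6 m/s while the gripper does not hold it) (linear speed of tube above 0.6 m/s and contact force between the fingers and tube below 0.05 N).
It fails at once if the glass beaker is knocked: pushed more than 30 mm or tipped over (distance of beaker_mid from where it was at the start of the episode above 0.03 m or angle between beaker_mid's own z axis and vertical above 0.3 rad).
It also fails if it takes over 120 s, if anything falls off the work surface, if the arm or the gripper's body presses on something with over 40 N, if the wrist force passes 120 N, or if a joint passes its speed limit or range.

## Working session

There is one attempt and no reset: what is moved stays moved. The work goes in short steps, Python scripts to look and compute and a tool call to move; the robot and the scene stay as the last step left them, time stands still between calls to the robot, and variables do not carry over. Pictures are saved under pics/ and viewed, and the job is handed in when it is done.

Besides the shell and the picture viewer there is one more tool, called after "Emit:" by a JSON object that holds its "op" and its "data", one argument or row to a line. servo_tool: Moves the arm, as the interface text tells. Its arguments: {"type":"object","properties":{"steps":{"type":"array"},"squeeze":{"type":"number"}},"required":["steps"]}

```bash
mkdir -p pics; ls; python3 - <<'E'
from station import telemetry,cams
import cv2,numpy as np
print(telemetry.observe())
for n in ["scene","side","wrist"]:
    p,d=cams.snapshot(n); cv2.imwrite(f"pics/{n}0.png",p); np.savez(f"pics/{n}0.npz",p=p,d=d)
    print(n,cams.get_calibration(n))
E
```

```text
pics
{'time_s': 0.0, 'q': array([-1.11394241e+00,  1.26398693e-01, -4.06108364e-02,  1.40542523e+00,
       -1.26903938e-05,  1.57081204e+00]), 'dq': array([-0.00067549, -0.00079817, -0.0028283 , -0.00180357,  0.0009538 ,
       -0.00110347]), 'effort': array([ 8.26211563e-04, -4.35914791e+01,  3.52924597e+01,  1.73472724e-02,
        1.10824161e-05, -3.85068233e-06]), 'tool_pos': array([ 0.23140342, -0.47078415,  0.23051739]), 'orientation': array([ 0.86733724,  1.39277522, -0.86593501]), 'ft_force': array([-0.54974834, -0.29647313, -0.55789167]), 'wrist_torque': array([-0.00858473, -0.03881341, -0.01987397]), 'opening': 0.9972962722047192}
scene {'camera_matrix': array([[351.75744797,   0.        , 252.25899333],
       [  0.        , 351.75744797, 189.41566859],
       [  0.        ,   0.        ,   1.        ]]), 'position': array([1.06471771, 0.22280226, 0.81336339]), 'rotation': array([-1.43224152, -2.23403759,  0.77420345])}
side {'camera_matrix': array([[435.51484149,   0.        , 256.44318414],
       [  0.        , 435.51484149, 196.89764178],
       [  0.        ,   0.        ,   1.        ]]), 'position': array([0.11244205, 0.63176399, 0.85131388]), 'rotation': array([-0.79535217,  2.62739332, -1.03070872])}
wrist {'camera_matrix': array([[291.88821061,   0.        , 252.15934489],
       [  0.        , 291.88821061, 190.54376366],
       [  0.        ,   0.        ,   1.        ]]), 'tool_from_camera': array([[-8.70407155e-04, -3.02277022e-01,  9.53219725e-01,
        -1.43273819e-01],
       [-8.59888578e-04, -9.53219508e-01, -3.02277738e-01,
         7.62039533e-02],
       [ 9.99999251e-01, -1.08276746e-03,  5.69764521e-04,
        -3.84388994e-04],
       [ 0.00000000e+00,  0.00000000e+00,  0.00000000e+00,
         1.00000000e+00]])}
```

View pics/scene0.png

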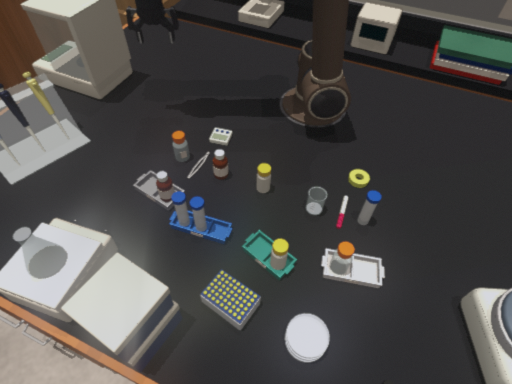

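View pics/side0.png

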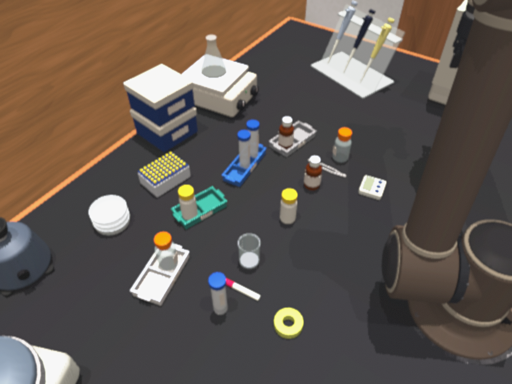

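View pics/wrist0.png

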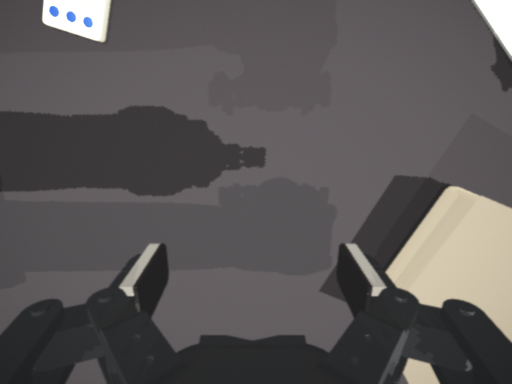

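```bash
cat > h.py <<'E'
import numpy as np,cv2
from scipy.spatial.transform import Rotation as R
from station import telemetry,cams
def cloud(n,d,state=None):
    c=cams.get_calibration(n);K=c["camera_matrix"]
    v,u=np.mgrid[0:d.shape[0],0:d.shape[1]]
    P=np.stack([(u-K[0,2])/K[0,0]*d,(v-K[1,2])/K[1,1]*d,d],-1)
    if n=="wrist":
        T=c["tool_from_camera"];P=P@T[:3,:3].T+T[:3,3]
        return P@R.from_rotvec(state["orientation"]).as_matrix().T+state["tool_pos"]
    return P@R.from_rotvec(c["rotation"]).as_matrix().T+c["position"]
E
python3 - <<'E'
from h import *
Ws=[];Cs=[]
for n in ["scene","side"]:
    f=np.load(f"pics/{n}0.npz");W=cloud(n,f["d"]);ok=f["d"]>0
    Ws.append(W[ok]);Cs.append(f["p"][ok])
    w=W[ok]; z=w[(abs(w[:,0]-.45)<.3)&(abs(w[:,1])<.3)&(abs(w[:,2])<.02)][:,2]
    print(n,np.median(z))
    hsv=cv2.cvtColor(f["p"],cv2.COLOR_BGR2HSV)
    H,S,V=[hsv[...,i].astype(int) for i in range(3)]
    masks={"orange":(H>=5)&(H<=17)&(S>180)&(V>120),"yellow":(H>=22)&(H<=32)&(S>150)&(V>120),"blue":(H>105)&(H<125)&(S>150)&(V>80),"white":(S<50)&(V>140)}
    for k,m in masks.items():
        m=m&ok&(W[...,2]>.06)&(W[...,2]<.14)&(np.hypot(W[...,0],W[...,1])<.8)
        N,L,st,ce=cv2.connectedComponentsWithStats(m.astype(np.uint8))
        for i in range(1,N):
            if st[i,4]<25: continue
            p=W[L==i];zt=np.percentile(p[:,2],95)
            t=p[p[:,2]>zt-.006]
            (cx,cy),r=cv2.minEnclosingCircle(t[:,:2].astype(np.float32))
            print(n,k,ce[i].round(),st[i,4],"top",zt.round(3),"c",round(cx,3),round(cy,3),"r",round(r,4),"mean",t[:,:2].mean(0).round(3))
# top view map
Wm=np.vstack(Ws);C=np.vstack(Cs);o=np.argsort(Wm[:,2]);Wm=Wm[o];C=C[o]
s=800
im=np.zeros((600,800,3),np.uint8)
u=((.45-Wm[:,1])*800).astype(int);v=((.75-Wm[:,0])*800).astype(int)
k=(u>=0)&(u<800)&(v>=0)&(v<600)&(Wm[:,2]<.2)
im[v[k],u[k]]=C[k]
cv2.imwrite("pics/top.png",im)
E
```

```text
scene -9.782514254630392e-05
scene orange [178. 135.] 87 top 0.096 c 0.433 -0.291 r 0.0195 mean [ 0.435 -0.291]
scene orange [346. 248.] 172 top 0.101 c 0.6 0.266 r 0.019 mean [0.602 0.265]
scene yellow [264. 168.] 112 top 0.092 c 0.443 -0.008 r 0.019 mean [ 0.444 -0.007]
scene yellow [280. 246.] 185 top 0.096 c 0.655 0.123 r 0.0185 mean [0.656 0.124]
scene blue [374. 196.] 133 top 0.117 c 0.433 0.291 r 0.0182 mean [0.434 0.29 ]
scene blue [178. 197.] 122 top 0.121 c 0.649 -0.154 r 0.0169 mean [ 0.649 -0.153]
scene blue [196. 202.] 139 top 0.12 c 0.643 -0.104 r 0.0181 mean [ 0.644 -0.104]
scene white [380.  13.] 439 top 0.14 c -0.541 0.101 r 0.1019 mean [-0.534  0.103]
scene white [219. 153.] 48 top 0.097 c 0.449 -0.145 r 0.0134 mean [ 0.449 -0.145]
scene white [161. 175.] 59 top 0.101 c 0.59 -0.245 r 0.0138 mean [ 0.592 -0.245]
scene white [276. 256.] 26 top 0.071 c 0.665 0.12 r 0.014 mean [0.671 0.12 ]
scene white [342. 258.] 108 top 0.075 c 0.604 0.265 r 0.0204 mean [0.613 0.267]
scene white [478. 290.] 33 top 0.089 c 0.567 0.561 r 0.0122 mean [0.57  0.558]
side 0.0002262657817464
[... 891 characters left out ...]
e white [315. 161.] 93 top 0.098 c 0.447 -0.146 r 0.0137 mean [ 0.447 -0.145]
side white [188. 202.] 59 top 0.07 c 0.653 0.123 r 0.0192 mean [0.643 0.13 ]
side white [288. 205.] 48 top 0.068 c 0.441 -0.006 r 0.0185 mean [0.436 0.002]
side white [241. 241.] 33 top 0.07 c 0.461 0.157 r 0.0216 mean [0.468 0.157]
side white [256. 238.] 30 top 0.072 c 0.444 0.14 r 0.0197 mean [0.442 0.134]
side white [166. 251.] 143 top 0.074 c 0.598 0.267 r 0.0207 mean [0.59  0.271]
side white [249. 252.] 25 top 0.07 c 0.438 0.169 r 0.0112 mean [0.437 0.171]
side white [218. 295.] 75 top 0.088 c 0.425 0.298 r 0.0092 mean [0.423 0.299]
side white [ 67. 365.] 196 top 0.088 c 0.568 0.561 r 0.0133 mean [0.567 0.56 ]
```

View pics/top.png

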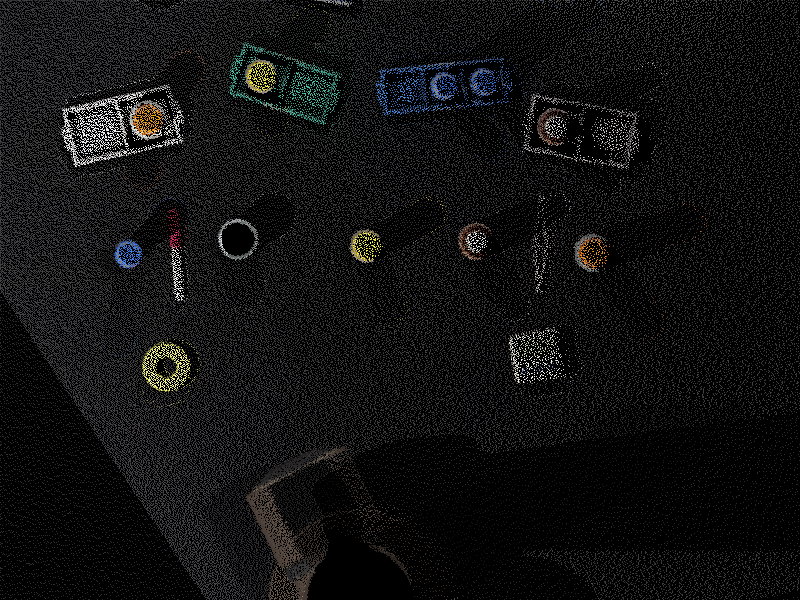

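```bash
python3 - <<'E'
from h import *
T={"media":((.600,.2655),.066,+1),"amber":((.5915,-.2455),.064,-1),"sample":((.6545,.123),.060,-1),"tube":((.6425,-.104),.050,+1)}
for k,(nb,p,s) in T.items():
  for n in ["scene","side","both"]:
    W=np.vstack([ (lambda f,m:cloud(m,f["d"])[f["d"]>0])(np.load(f"pics/{m}0.npz"),m) for m in (["scene","side"] if n=="both" else [n])])
    c=np.array(nb)+[0,s*p*.5]
    w=W[(np.hypot(*(W[:,:2]-c).T)<.11)]
    t=w[(w[:,2]>.018)&(w[:,2]<.025)][:,:2].astype(np.float32)
    (rc,sz,a)=cv2.minAreaRect(t); b=cv2.boxPoints((rc,sz,a)); e=[b[1]-b[0],b[2]-b[1]]
    d=max(e,key=np.linalg.norm); d=d/np.linalg.norm(d); d*=np.sign(d[1])
    cell=np.array(nb)+s*p*d
    f=w[(w[:,2]>.002)&(w[:,2]<.0065)&(np.hypot(*(w[:,:2]-cell).T)<.045)]
    # floor in tray frame
    q=np.array([-d[1],d[0]]) 
    l=(f[:,:2]-cell)@np.stack([q,d]).T
    l=l[(abs(l)<.034).all(1)]
    print(k,n,"rect",np.round(rc,3),np.round(sz,3),"dir",d.round(3),"cell",cell.round(4),"floor range",np.percentile(l,[1,99],axis=0).round(4).tolist(), "zf",np.median(f[:,2]).round(4))
E
```

```text
media scene rect [0.593 0.298] [0.075 0.152] dir [-0.219  0.976] cell [0.5855 0.3299] floor range [[-0.0206, -0.0259], [0.0319, 0.0314]] zf 0.0039
media side rect [0.593 0.296] [0.075 0.153] dir [-0.225  0.974] cell [0.5852 0.3298] floor range [[-0.032, -0.0331], [0.0233, 0.0324]] zf 0.0039
media both rect [0.593 0.297] [0.075 0.154] dir [-0.225  0.974] cell [0.5852 0.3298] floor range [[-0.0318, -0.0326], [0.0311, 0.0318]] zf 0.0039
amber scene rect [ 0.59  -0.262] [0.178 0.081] dir [0.248 0.969] cell [ 0.5756 -0.3075] floor range [[-0.0264, -0.032], [0.0247, 0.0206]] zf 0.0038
amber side rect [ 0.59 -0.26] [0.185 0.079] dir [0.226 0.974] cell [ 0.577  -0.3078] floor range [[-0.0328, -0.0331], [0.0328, 0.033]] zf 0.0045
amber both rect [ 0.59 -0.26] [0.185 0.081] dir [0.244 0.97 ] cell [ 0.5759 -0.3076] floor range [[-0.029, -0.0327], [0.0314, 0.0323]] zf 0.0041
sample scene rect [0.645 0.095] [0.14  0.069] dir [0.303 0.953] cell [0.6363 0.0658] floor range [[-0.0317, -0.0279], [0.0299, 0.0325]] zf 0.0039
sample side rect [0.684 0.081] [0.14  0.152] dir [-0.953  0.304] cell [0.7117 0.1048] floor range [[-0.0309, -0.0328], [0.0093, 0.0326]] zf 0.003
sample both rect [0.684 0.083] [0.141 0.152] dir [-0.957  0.29 ] cell [0.7119 0.1056] floor range [[-0.0307, -0.0332], [0.0336, 0.032]] zf 0.0029
tube scene rect [ 0.639 -0.079] [0.059 0.219] dir [-0.108  0.994] cell [ 0.6371 -0.0543] floor range [[-0.0299, -0.0331], [0.0249, 0.0262]] zf 0.0039
tube side rect [ 0.639 -0.079] [0.059 0.219] dir [-0.093  0.996] cell [ 0.6379 -0.0542] floor range [[-0.0241, -0.0284], [0.0287, 0.0323]] zf 0.0041
tube both rect [ 0.639 -0.079] [0.06  0.219] dir [-0.099  0.995] cell [ 0.6376 -0.0542] floor range [[-0.0278, -0.0326], [0.028, 0.0305]] zf 0.004
```

```bash
python3 - <<'E'
from h import *
T={"media":((.600,.2655),.066,+1),"amber":((.5915,-.2455),.064,-1),"sample":((.6545,.123),.060,-1),"tube":((.6425,-.104),.050,+1)}
W=np.vstack([ (lambda f,m:cloud(m,f["d"])[f["d"]>0])(np.load(f"pics/{m}0.npz"),m) for m in (["scene","side"])])
G={"amber":.17,"sample":.285,"media":-.225,"tube":-.1}
for k,(nb,p,s) in T.items():
    d=np.array([G[k],1]);d/=np.linalg.norm(d)
    for it in range(4):
        q=np.array([d[1],-d[0]]); A=np.stack([q,d])
        c=np.array(nb)+s*p*.5*d
        l=(W[:,:2]-c)@A.T
        m=(abs(l[:,0])<.042)&(abs(l[:,1])<(p+.004)+ .008)&(W[:,2]>.016)&(W[:,2]<.0245)
        (rc,sz,a)=cv2.minAreaRect(W[m][:,:2].astype(np.float32)); b=cv2.boxPoints((rc,sz,a))
        e=max([b[1]-b[0],b[2]-b[1]],key=np.linalg.norm); e=e/np.linalg.norm(e); d=e*np.sign(e[1])
    q=np.array([d[1],-d[0]]); A=np.stack([q,d]);cell=np.array(nb)+s*p*d
    l=(W[:,:2]-cell)@A.T
    m=(abs(l)<.045).all(1)&(W[:,2]>.02)&(W[:,2]<.0245); t=l[m]
    hx=[round(np.percentile(t[(t[:,0]*g>.02)&(abs(t[:,1])<.02)][:,0],50),4) for g in(-1,1)]
    hy=[round(np.percentile(t[(t[:,1]*g>.02)&(abs(t[:,0])<.02)][:,1],50),4) for g in(-1,1)]
    print(k,"rect",np.round(rc,4),np.round(sz,3),"dir",d.round(3),"cell",cell.round(4),"walls x",hx,"y",hy)
E
```

```text
media rect [0.5932 0.2968] [0.075 0.154] dir [-0.225  0.974] cell [0.5852 0.3298] walls x [np.float64(-0.0332), np.float64(0.0341)] y [np.float64(-0.0338), np.float64(0.0352)]
amber rect [ 0.5855 -0.2772] [0.149 0.074] dir [0.183 0.983] cell [ 0.5798 -0.3084] walls x [np.float64(-0.0328), np.float64(0.0328)] y [np.float64(-0.0351), np.float64(0.0342)]
sample rect [0.6451 0.0946] [0.141 0.07 ] dir [0.301 0.954] cell [0.6365 0.0658] walls x [np.float64(-0.0312), np.float64(0.0294)] y [np.float64(-0.0327), np.float64(0.0299)]
tube rect [ 0.6395 -0.0806] [0.059 0.121] dir [-0.11   0.994] cell [ 0.637  -0.0543] walls x [np.float64(-0.0253), np.float64(0.0259)] y [np.float64(-0.0379), np.float64(0.0267)]
```

```bash
python3 - <<'E'
from h import *
s=telemetry.observe();M=R.from_rotvec(s["orientation"]).as_matrix();print(M.round(3))
z=M[:,2]; a=np.arctan2(z[1],z[0]); print("jaw angle",a, s["q"])
E
```

```text
[[-0.001  0.897  0.441]
 [ 0.001  0.441 -0.897]
 [-1.    -0.    -0.001]]
jaw angle -1.113997705022853 [-1.11400383e+00  1.26238513e-01 -4.03778913e-02  1.40542043e+00
 -1.84326978e-05  1.57079021e+00]
```

Emit:
{"op": "servo_tool", "data": {
  "steps": [
    {"rot":[-0.2785,0,0],"travel":[0,0,0],"grip":1},
    {"rot":[-0.2785,0,0],"travel":[0,0,0],"grip":1},
    {"rot":[-0.2785,0,0],"travel":[0,0,0],"grip":1},
    {"rot":[-0.2785,0,0],"travel":[0,0,0],"grip":1},
    {"rot":[-0.2785,0,0],"travel":[0,0,0],"grip":1},
    {"rot":[-0.2785,0,0],"travel":[0,0,0],"grip":1},
    {"rot":[-0.2785,0,0],"travel":[0,0,0],"grip":1},
    {"rot":[-0.2785,0,0],"travel":[0,0,0],"grip":1},
    {"rot":[0,0,0],"travel":[0,0,0],"grip":1},
    {"rot":[0,0,0],"travel":[0,0,0],"grip":1}
  ],
  "squeeze": 40
}}

```text
time_s: 1.15
tool_pos: [0.2315, -0.471, 0.2311]
orientation: [0.003, 1.571, -0.002]
ft_force: [0.4, -0.1, 0.7]
opening: 1.0
```

Emit:
{"op": "servo_tool", "data": {
  "steps": [
    {"rot":[0,0,0],"travel":[0,0.1,0.11],"grip":1},
    {"rot":[0,0,0],"travel":[0,0.1,0.11],"grip":1},
    {"rot":[0,0,0],"travel":[0,0.1,0.11],"grip":1},
    {"rot":[0,0,0],"travel":[0,0.1,0.11],"grip":1},
    {"rot":[0,0,0],"travel":[0,0.1,0.11],"grip":1},
    {"rot":[0,0,0],"travel":[0,0.1,0.11],"grip":1},
    {"rot":[0,0,0],"travel":[0,0,0],"grip":1},
    {"rot":[0,0,0],"travel":[0,0,0],"grip":1},
    {"rot":[0,0,0],"travel":[0,0,0],"grip":1}
  ]
}}

```text
time_s: 2.05
tool_pos: [0.4291, -0.2915, 0.2312]
orientation: [0.001, 1.571, -0.001]
ft_force: [-0.6, -0.2, 0.6]
opening: 0.998
```

```bash
python3 - <<'E'
from h import *
s=telemetry.observe();p,d=cams.snapshot("wrist");cv2.imwrite("pics/w1.png",p)
W=cloud("wrist",d,s)
m=(d>0)&(W[...,2]>.088)&(W[...,2]<.1)&(np.hypot(W[...,0]-.4325,W[...,1]+.292)<.05)
(c,r)=cv2.minEnclosingCircle(W[m][:,:2].astype(np.float32));print(s["tool_pos"],c,r,m.sum())
E
```

```text
[ 0.42909569 -0.29149667  0.23123042] (0.43293672800064087, -0.2935507297515869) 0.01844077929854393 1047
```

View pics/w1.png

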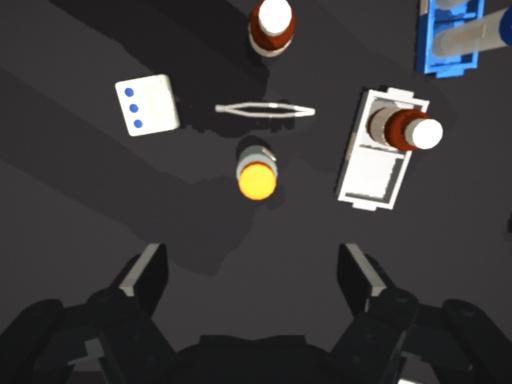

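Emit:
{"op": "servo_tool", "data": {
  "steps": [
    {"rot":[0,0,0],"travel":[0.1,-0.005,0.0123],"grip":1},
    {"rot":[0,0,0],"travel":[0.12,0,0],"grip":1},
    {"rot":[0,0,0],"travel":[0.12,0,0],"grip":1},
    {"rot":[0,0,0],"travel":[0.12,0,0],"grip":1},
    {"rot":[0,0,0],"travel":[0.12,0,0],"grip":1},
    {"rot":[0,0,0],"travel":[0.087,0,0],"grip":1},
    {"rot":[0,0,0],"travel":[0,0,0],"grip":1},
    {"rot":[0,0,0],"travel":[0,0,0],"grip":1}
  ]
}}

```text
time_s: 2.9
tool_pos: [0.4326, -0.2935, 0.0317]
orientation: [0.002, 1.571, -0.002]
ft_force: [0.0, -0.2, 1.2]
opening: 1.001
```

Emit:
{"op": "servo_tool", "data": {
  "steps": [
    {"rot":[0,0,0],"travel":[0,0,0],"grip":0.4},
    {"rot":[0,0,0],"travel":[0,0,0],"grip":0.2},
    {"rot":[0,0,0],"travel":[0,0,0],"grip":0},
    {"rot":[0,0,0],"travel":[0,0,0],"grip":-0.2},
    {"rot":[0,0,0],"travel":[0,0,0],"grip":-1},
    {"rot":[0,0,0],"travel":[0,0,0],"grip":-1},
    {"rot":[0,0,0],"travel":[0,0,0],"grip":-1},
    {"rot":[0,0,0],"travel":[0,0,0],"grip":-1}
  ]
}}

```text
time_s: 3.7
tool_pos: [0.434, -0.2933, 0.0328]
orientation: [-0.002, 1.569, -0.002]
ft_force: [-1.0, -0.4, 6.7]
opening: 0.524
```

Emit:
{"op": "servo_tool", "data": {
  "steps": [
    {"rot":[0,0,0],"travel":[-0.02,0,0],"grip":-1},
    {"rot":[0,0,0],"travel":[-0.05,0,0],"grip":-1},
    {"rot":[0,0,0],"travel":[-0.09,0,0],"grip":-1},
    {"rot":[0,0,0],"travel":[-0.1,0,0],"grip":-1},
    {"rot":[0,0,0],"travel":[-0.1,0,0],"grip":-1},
    {"rot":[0,0,0],"travel":[-0.09,0,0],"grip":-1},
    {"rot":[0,0,0],"travel":[-0.05,0,0],"grip":-1},
    {"rot":[0,0,0],"travel":[0,0,0],"grip":-1},
    {"rot":[0,0,0],"travel":[0,0,0],"grip":-1}
  ]
}}

```text
time_s: 4.6
tool_pos: [0.4332, -0.2926, 0.181]
orientation: [-0.0, 1.571, 0.0]
ft_force: [-0.3, -0.1, -0.7]
opening: 0.525
```

```bash
cat > look.py <<'E'
from h import *
import sys
s=telemetry.observe();p,d=cams.snapshot("wrist");q,_=cams.snapshot("side")
cv2.imwrite(f"pics/{sys.argv[1]}.png",cv2.resize(np.hstack([p,q]),(800,300)))
print(s["tool_pos"],s["opening"],s["ft_force"])
E
python3 look.py l1
```

```text
[ 0.43323004 -0.29255191  0.18099603] 0.5250850127310277 [-0.3491651  -0.08619552 -0.65616166]
```

View pics/l1.png

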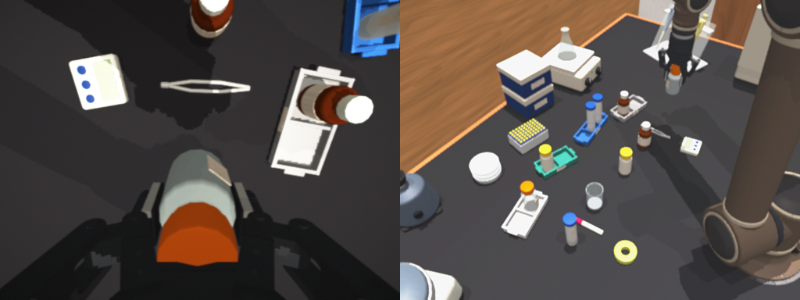

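Emit:
{"op": "servo_tool", "data": {
  "steps": [
    {"rot":[0,0,0],"travel":[0,0.06,0.03],"grip":-1},
    {"rot":[0,0,0],"travel":[0,0.12,0.03],"grip":-1},
    {"rot":[0,0,0],"travel":[0,0.12,0.03],"grip":-1},
    {"rot":[0,0,0],"travel":[0,0.12,0.03],"grip":-1},
    {"rot":[0,0,0],"travel":[0,0.12,0.03],"grip":-1},
    {"rot":[0,0,0],"travel":[0,0.12,0.03],"grip":-1},
    {"rot":[0,0,0],"travel":[0,0.12,0.03],"grip":-1},
    {"rot":[0,0,0],"travel":[0,0.12,0.03],"grip":-1},
    {"rot":[0,0,0],"travel":[0,0.12,0.03],"grip":-1},
    {"rot":[0,0,0],"travel":[0,0.12,0.03],"grip":-1}
  ]
}}

```text
time_s: 5.7
tool_pos: [0.5227, 0.0509, 0.1798]
orientation: [-0.0, 1.573, -0.0]
ft_force: [0.5, -0.3, -1.1]
opening: 0.525
```

Emit:
{"op": "servo_tool", "data": {
  "steps": [
    {"rot":[0,0,0],"travel":[0,0.12,0.026],"grip":-1},
    {"rot":[0,0,0],"travel":[0,0.12,0.026],"grip":-1},
    {"rot":[0,0,0],"travel":[0,0.12,0.026],"grip":-1},
    {"rot":[0,0,0],"travel":[0,0.12,0.026],"grip":-1},
    {"rot":[0,0,0],"travel":[0,0.12,0.026],"grip":-1},
    {"rot":[0,0,0],"travel":[0,0.12,0.026],"grip":-1},
    {"rot":[0,0,0],"travel":[0,0.12,0.026],"grip":-1},
    {"rot":[0,0,0],"travel":[0,0.095,0.026],"grip":-1},
    {"rot":[0,0,0],"travel":[0,0,0],"grip":-1},
    {"rot":[0,0,0],"travel":[0,0,0],"grip":-1}
  ]
}}

```text
time_s: 6.7
tool_pos: [0.585, 0.33, 0.1792]
orientation: [-0.002, 1.573, -0.001]
ft_force: [0.2, 0.0, -0.2]
opening: 0.528
```

```bash
python3 look.py l2
```

```text
[0.58497947 0.33004016 0.17917577] 0.5280173353850376 [ 0.23329984  0.04467989 -0.21857771]
```

View pics/l2.png

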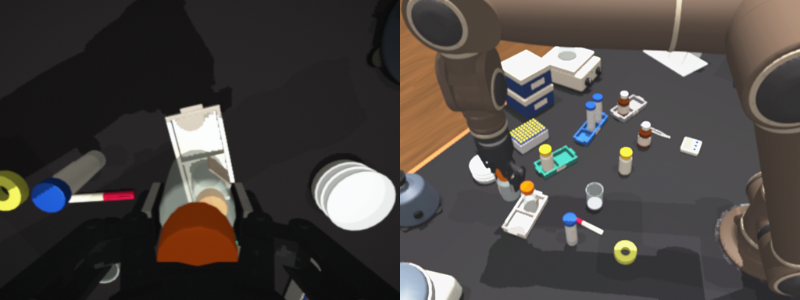

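Emit:
{"op": "servo_tool", "data": {
  "steps": [
    {"rot":[0,0,0],"travel":[0.05,0,0.001],"grip":-1},
    {"rot":[0,0,0],"travel":[0.09,0,0],"grip":-1},
    {"rot":[0,0,0],"travel":[0.09,0,0],"grip":-1},
    {"rot":[0,0,0],"travel":[0.09,0,0],"grip":-1},
    {"rot":[0,0,0],"travel":[0.07,0,0],"grip":-1},
    {"rot":[0,0,0],"travel":[0.04,0,0],"grip":-1},
    {"rot":[0,0,0],"travel":[0.02,0,0],"grip":-1},
    {"rot":[0,0,0],"travel":[0.01,0,0],"grip":-1},
    {"rot":[0,0,0],"travel":[0,0,0],"grip":-1}
  ]
}}

```text
time_s: 7.7
tool_pos: [0.5863, 0.3298, 0.0439]
orientation: [0.001, 1.57, 0.0]
ft_force: [0.9, -0.3, -1.1]
opening: 0.523
```

Emit:
{"op": "servo_tool", "data": {
  "steps": [
    {"rot":[0,0,0],"travel":[0.0035,0,0],"grip":-1},
    {"rot":[0,0,0],"travel":[0.0035,0,0],"grip":-1},
    {"rot":[0,0,0],"travel":[0.0035,0,0],"grip":-1},
    {"rot":[0,0,0],"travel":[0,0,0],"grip":-1}
  ]
}}

```text
time_s: 8.1
tool_pos: [0.5859, 0.3299, 0.0401]
orientation: [-0.0, 1.571, 0.0]
ft_force: [-0.7, -0.2, -1.2]
opening: 0.528
```

Emit:
{"op": "servo_tool", "data": {
  "steps": [
    {"rot":[0,0,0],"travel":[0.003,0,0],"grip":-1},
    {"rot":[0,0,0],"travel":[0,0,0],"grip":-1}
  ]
}}

```text
time_s: 8.3
tool_pos: [0.5859, 0.3299, 0.039]
orientation: [-0.0, 1.571, 0.0]
ft_force: [0.5, 0.5, -1.3]
opening: 0.523
```

Emit:
{"op": "servo_tool", "data": {
  "steps": [
    {"rot":[0,0,0],"travel":[0.003,0,0],"grip":-1},
    {"rot":[0,0,0],"travel":[0,0,0],"grip":-1}
  ]
}}

```text
time_s: 8.5
tool_pos: [0.5859, 0.3298, 0.0381]
orientation: [-0.0, 1.571, -0.0]
ft_force: [0.8, -0.5, -0.1]
opening: 0.522
```

Just touching or close; one small step more, then open slowly.

Emit:
{"op": "servo_tool", "data": {
  "steps": [
    {"rot":[0,0,0],"travel":[0.003,0,0],"grip":-1},
    {"rot":[0,0,0],"travel":[0,0,0],"grip":-1}
  ]
}}

```text
time_s: 8.7
tool_pos: [0.5859, 0.3298, 0.0372]
orientation: [-0.0, 1.571, -0.0]
ft_force: [0.0, -0.3, -1.7]
opening: 0.525
```

Emit:
{"op": "servo_tool", "data": {
  "steps": [
    {"rot":[0,0,0],"travel":[0.003,0,0],"grip":-1},
    {"rot":[0,0,0],"travel":[0,0,0],"grip":-1}
  ]
}}

```text
time_s: 8.9
tool_pos: [0.586, 0.3299, 0.0369]
orientation: [0.0, 1.571, 0.0]
ft_force: [-1.6, -0.9, 2.1]
opening: 0.526
```

Emit:
{"op": "servo_tool", "data": {
  "steps": [
    {"rot":[0,0,0],"travel":[0,0,0],"grip":0.0},
    {"rot":[0,0,0],"travel":[0,0,0],"grip":0.05},
    {"rot":[0,0,0],"travel":[0,0,0],"grip":0.08},
    {"rot":[0,0,0],"travel":[0,0,0],"grip":0.12},
    {"rot":[0,0,0],"travel":[0,0,0],"grip":0.2},
    {"rot":[0,0,0],"travel":[0,0,0],"grip":0.35},
    {"rot":[0,0,0],"travel":[0,0,0],"grip":0.5},
    {"rot":[0,0,0],"travel":[0,0,0],"grip":0.6},
    {"rot":[0,0,0],"travel":[0,0,0],"grip":0.6}
  ]
}}

```text
time_s: 9.8
tool_pos: [0.586, 0.3298, 0.0365]
orientation: [0.0, 1.571, 0.0]
ft_force: [0.2, -1.0, -0.3]
opening: 0.8
```

```bash
python3 look.py l3
```

```text
[0.58597979 0.32983567 0.03646274] 0.8004803926349464 [ 0.1875213  -1.01433246 -0.27530642]
```

View pics/l3.png

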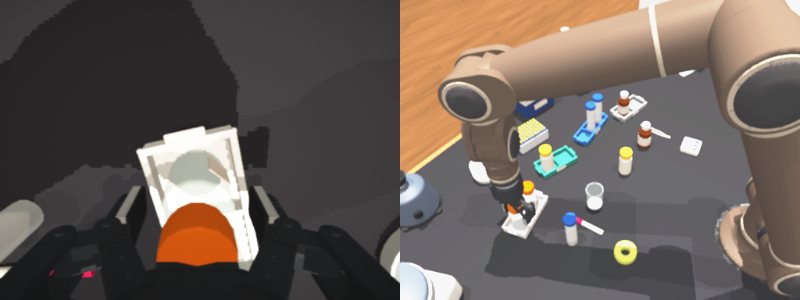

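Emit:
{"op": "servo_tool", "data": {
  "steps": [
    {"rot":[0,0,0],"travel":[-0.03,0,0],"grip":0.6},
    {"rot":[0,0,0],"travel":[-0.09,0,0],"grip":0.6},
    {"rot":[0,0,0],"travel":[-0.12,0,0],"grip":0.6},
    {"rot":[0,0,0],"travel":[-0.14,0,0],"grip":0.6},
    {"rot":[0,0,0],"travel":[-0.14,0,0],"grip":0.6},
    {"rot":[0,0,0],"travel":[-0.13,0,0],"grip":0.6},
    {"rot":[0,0,0],"travel":[0,0,0],"grip":0.6}
  ]
}}

```text
time_s: 10.6
tool_pos: [0.5876, 0.3308, 0.2393]
orientation: [0.004, 1.561, 0.004]
ft_force: [0.8, -0.3, -0.1]
opening: 0.8
```

Emit:
{"op": "servo_tool", "data": {
  "steps": [
    {"rot":[0,0,0],"travel":[0,-0.027,-0.1],"grip":1},
    {"rot":[0,0,0],"travel":[0,-0.027,-0.103],"grip":1},
    {"rot":[0,0,0],"travel":[0,-0.026,-0.103],"grip":1},
    {"rot":[0,0,0],"travel":[0,-0.026,-0.103],"grip":1},
    {"rot":[0,0,0],"travel":[0,-0.026,-0.103],"grip":1},
    {"rot":[0,0,0],"travel":[0,0,0],"grip":1},
    {"rot":[0,0,0],"travel":[0,0,0],"grip":1}
  ]
}}

```text
time_s: 11.3
tool_pos: [0.4322, 0.2903, 0.2321]
orientation: [0.0, 1.569, 0.001]
ft_force: [0.5, 0.3, 0.2]
opening: 1.002
```

```bash
cat > cap.py <<'E'
from h import *
import sys
x,y,z=map(float,sys.argv[1:4])
for n in ["wrist","scene","side"]:
    s=telemetry.observe();p,d=cams.snapshot(n);W=cloud(n,d,s)
    m=(d>0)&(W[...,2]>z-.007)&(W[...,2]<z+.006)&(np.hypot(W[...,0]-x,W[...,1]-y)<.04)
    if m.sum()>10:
        (c,r)=cv2.minEnclosingCircle(W[m][:,:2].astype(np.float32));print(n,np.round(c,4),round(r,4),m.sum(),"top",np.percentile(W[m][:,2],90).round(4))
print(s["tool_pos"].round(4),s["opening"])
E
python3 cap.py .4325 .2905 .115; python3 cap.py .5855 .33 .099
```

```text
wrist [0.4314 0.2888] 0.0176 1074 top 0.1166
scene [0.4329 0.2908] 0.0182 131 top 0.1164
side [0.4315 0.2886] 0.018 235 top 0.1161
[0.4332 0.2905 0.2315] 0.999233382054223
wrist [0.5848 0.3293] 0.0186 1296 top 0.1005
scene [0.5867 0.3295] 0.019 195 top 0.1002
side [0.5859 0.3304] 0.0194 230 top 0.1001
[0.4332 0.2904 0.231 ] 1.002759621362899
```

Emit:
{"op": "servo_tool", "data": {
  "steps": [
    {"rot":[0,0,0],"travel":[0.08,-0.003,-0.003],"grip":1},
    {"rot":[0,0,0],"travel":[0.12,0,0],"grip":1},
    {"rot":[0,0,0],"travel":[0.12,0,0],"grip":1},
    {"rot":[0,0,0],"travel":[0.12,0,0],"grip":1},
    {"rot":[0,0,0],"travel":[0.09,0,0],"grip":1},
    {"rot":[0,0,0],"travel":[0.053,0,0],"grip":1},
    {"rot":[0,0,0],"travel":[0,0,0],"grip":1},
    {"rot":[0,0,0],"travel":[0,0,0],"grip":0.6}
  ]
}}

```text
time_s: 12.4
tool_pos: [0.4318, 0.2894, 0.0567]
orientation: [-0.0, 1.571, -0.0]
ft_force: [0.6, 0.4, -0.2]
opening: 0.859
```

Emit:
{"op": "servo_tool", "data": {
  "steps": [
    {"rot":[0,0,0],"travel":[0,0,0],"grip":0.3},
    {"rot":[0,0,0],"travel":[0,0,0],"grip":0.1},
    {"rot":[0,0,0],"travel":[0,0,0],"grip":0},
    {"rot":[0,0,0],"travel":[0,0,0],"grip":-0.1},
    {"rot":[0,0,0],"travel":[0,0,0],"grip":-0.2},
    {"rot":[0,0,0],"travel":[0,0,0],"grip":-0.3},
    {"rot":[0,0,0],"travel":[0,0,0],"grip":-1},
    {"rot":[0,0,0],"travel":[0,0,0],"grip":-1},
    {"rot":[0,0,0],"travel":[0,0,0],"grip":-1},
    {"rot":[0,0,0],"travel":[0,0,0],"grip":-1}
  ],
  "squeeze": 30
}}

```text
time_s: 13.4
tool_pos: [0.4318, 0.2895, 0.0569]
orientation: [0.0, 1.57, 0.0]
ft_force: [0.1, 0.5, 5.5]
opening: 0.354
```

Emit:
{"op": "servo_tool", "data": {
  "steps": [
    {"rot":[0,0,0],"travel":[-0.02,0,0],"grip":-1},
    {"rot":[0,0,0],"travel":[-0.05,0,0],"grip":-1},
    {"rot":[0,0,0],"travel":[-0.09,0,0],"grip":-1},
    {"rot":[0,0,0],"travel":[-0.1,0,0],"grip":-1},
    {"rot":[0,0,0],"travel":[-0.1,0,0],"grip":-1},
    {"rot":[0,0,0],"travel":[-0.09,0,0],"grip":-1},
    {"rot":[0,0,0],"travel":[-0.06,0,0],"grip":-1},
    {"rot":[0,0,0],"travel":[0,0,0],"grip":-1},
    {"rot":[0,0,0],"travel":[0,0,0],"grip":-1}
  ]
}}

```text
time_s: 14.3
tool_pos: [0.4313, 0.2892, 0.2089]
orientation: [-0.0, 1.571, -0.0]
ft_force: [0.1, -0.1, -0.7]
opening: 0.358
```

```bash
python3 look.py l4
```

```text
[0.43127271 0.28922738 0.20892849] 0.35790822273406964 [ 0.08815616 -0.11880585 -0.65954876]
```

View pics/l4.png

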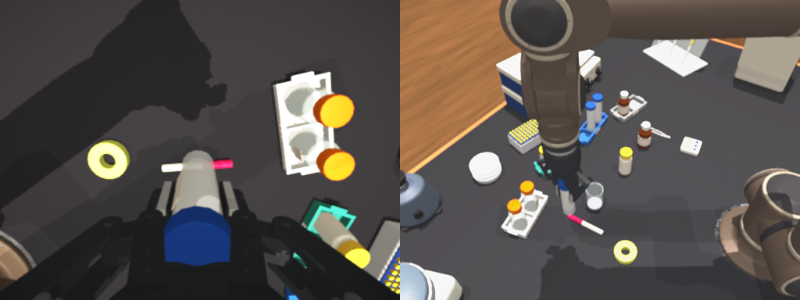

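Emit:
{"op": "servo_tool", "data": {
  "steps": [
    {"rot":[0,0,0],"travel":[0,-0.05,0.03],"grip":-1},
    {"rot":[0,0,0],"travel":[0,-0.1,0.06],"grip":-1},
    {"rot":[0,0,0],"travel":[0,-0.1,0.06],"grip":-1},
    {"rot":[0,0,0],"travel":[0,-0.1,0.06],"grip":-1},
    {"rot":[0,0,0],"travel":[0,-0.1,0.06],"grip":-1},
    {"rot":[0,0,0],"travel":[0,-0.1,0.06],"grip":-1},
    {"rot":[0,0,0],"travel":[0,-0.1,0.06],"grip":-1},
    {"rot":[0,0,0],"travel":[0,-0.1,0.06],"grip":-1},
    {"rot":[0,0,0],"travel":[0,-0.1,0.06],"grip":-1},
    {"rot":[0,0,0],"travel":[0,-0.1,0.06],"grip":-1}
  ]
}}

```text
time_s: 15.4
tool_pos: [0.6023, 0.003, 0.2078]
orientation: [0.0, 1.573, -0.0]
ft_force: [0.7, 0.4, -0.0]
opening: 0.353
```

Emit:
{"op": "servo_tool", "data": {
  "steps": [
    {"rot":[0,0,0],"travel":[0,-0.1,0.06],"grip":-1},
    {"rot":[0,0,0],"travel":[0,-0.094,0.056],"grip":-1},
    {"rot":[0,0,0],"travel":[0,0,0],"grip":-1},
    {"rot":[0,0,0],"travel":[0,0,0],"grip":-1},
    {"rot":[0,0,0],"travel":[0,0,0],"grip":-1}
  ]
}}

```text
time_s: 15.9
tool_pos: [0.6365, -0.0532, 0.2086]
orientation: [-0.0, 1.573, 0.001]
ft_force: [0.2, 0.4, 0.1]
opening: 0.354
```

```bash
python3 look.py l5
```

```text
[ 0.63649401 -0.05318637  0.20862982] 0.3539738994809748 [0.16185011 0.39123836 0.08176767]
```

View pics/l5.png

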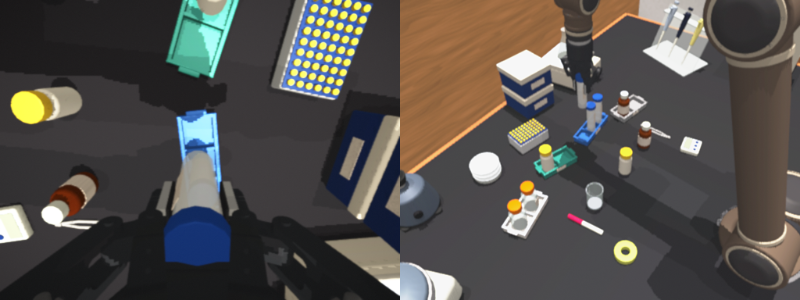

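Emit:
{"op": "servo_tool", "data": {
  "steps": [
    {"rot":[0,0,0],"travel":[0.05,-0.003,0.002],"grip":-1},
    {"rot":[0,0,0],"travel":[0.09,0,0],"grip":-1},
    {"rot":[0,0,0],"travel":[0.09,0,0],"grip":-1},
    {"rot":[0,0,0],"travel":[0.09,0,0],"grip":-1},
    {"rot":[0,0,0],"travel":[0.08,0,0],"grip":-1},
    {"rot":[0,0,0],"travel":[0.04,0,0],"grip":-1},
    {"rot":[0,0,0],"travel":[0.02,0,0],"grip":-1},
    {"rot":[0,0,0],"travel":[0.01,0,0],"grip":-1},
    {"rot":[0,0,0],"travel":[0,0,0],"grip":-1},
    {"rot":[0,0,0],"travel":[0,0,0],"grip":-1}
  ]
}}

```text
time_s: 17.0
tool_pos: [0.6385, -0.0548, 0.0697]
orientation: [-0.0, 1.569, -0.0]
ft_force: [0.3, 1.1, -0.3]
opening: 0.353
```

Emit:
{"op": "servo_tool", "data": {
  "steps": [
    {"rot":[0,0,0],"travel":[0.003,0,0],"grip":-1},
    {"rot":[0,0,0],"travel":[0.003,0,0],"grip":-1},
    {"rot":[0,0,0],"travel":[0,0,0],"grip":-1}
  ]
}}

```text
time_s: 17.3
tool_pos: [0.6379, -0.0548, 0.0669]
orientation: [0.0, 1.571, -0.0]
ft_force: [-0.2, -0.5, -0.6]
opening: 0.354
```

Emit:
{"op": "servo_tool", "data": {
  "steps": [
    {"rot":[0,0,0],"travel":[0.003,0,0],"grip":-1},
    {"rot":[0,0,0],"travel":[0,0,0],"grip":-1}
  ]
}}

```text
time_s: 17.5
tool_pos: [0.6378, -0.0548, 0.0657]
orientation: [0.0, 1.571, -0.0]
ft_force: [-0.2, 0.1, -0.5]
opening: 0.355
```

Emit:
{"op": "servo_tool", "data": {
  "steps": [
    {"rot":[0,0,0],"travel":[0.003,0,0],"grip":-1},
    {"rot":[0,0,0],"travel":[0,0,0],"grip":-1}
  ]
}}

```text
time_s: 17.7
tool_pos: [0.6377, -0.0548, 0.0647]
orientation: [0.0, 1.571, 0.0]
ft_force: [0.1, -0.2, 0.6]
opening: 0.351
```

Emit:
{"op": "servo_tool", "data": {
  "steps": [
    {"rot":[0,0,0],"travel":[0.003,0,0],"grip":-1},
    {"rot":[0,0,0],"travel":[0.003,0,0],"grip":-1},
    {"rot":[0,0,0],"travel":[0,0,0],"grip":-1},
    {"rot":[0,0,0],"travel":[0,0,0],"grip":-1}
  ]
}}

```text
time_s: 18.1
tool_pos: [0.6378, -0.0548, 0.0631]
orientation: [0.0, 1.571, 0.0]
ft_force: [-0.0, 0.7, -1.5]
opening: 0.355
```

Emit:
{"op": "servo_tool", "data": {
  "steps": [
    {"rot":[0,0,0],"travel":[0.003,0,0],"grip":-1},
    {"rot":[0,0,0],"travel":[0,0,0],"grip":-1},
    {"rot":[0,0,0],"travel":[0,0,0],"grip":-1}
  ]
}}

```text
time_s: 18.4
tool_pos: [0.6378, -0.0547, 0.0622]
orientation: [-0.0, 1.571, -0.0]
ft_force: [0.8, 0.1, -0.4]
opening: 0.357
```

Emit:
{"op": "servo_tool", "data": {
  "steps": [
    {"rot":[0,0,0],"travel":[0.003,0,0],"grip":-1},
    {"rot":[0,0,0],"travel":[0,0,0],"grip":-1},
    {"rot":[0,0,0],"travel":[0,0,0],"grip":-1}
  ]
}}

```text
time_s: 18.7
tool_pos: [0.6378, -0.0547, 0.0613]
orientation: [0.0, 1.571, 0.0]
ft_force: [0.0, -0.1, -0.5]
opening: 0.356
```

Emit:
{"op": "servo_tool", "data": {
  "steps": [
    {"rot":[0,0,0],"travel":[0.003,0,0],"grip":-1},
    {"rot":[0,0,0],"travel":[0,0,0],"grip":-1},
    {"rot":[0,0,0],"travel":[0,0,0],"grip":-1}
  ]
}}

```text
time_s: 19.0
tool_pos: [0.6382, -0.0549, 0.0611]
orientation: [-0.0, 1.57, -0.0]
ft_force: [0.3, -1.0, 2.5]
opening: 0.353
```

Emit:
{"op": "servo_tool", "data": {
  "steps": [
    {"rot":[0,0,0],"travel":[0.003,0,0],"grip":-1},
    {"rot":[0,0,0],"travel":[0,0,0],"grip":-1},
    {"rot":[0,0,0],"travel":[0,0,0],"grip":-1}
  ]
}}

```text
time_s: 19.3
tool_pos: [0.6385, -0.055, 0.0609]
orientation: [-0.0, 1.569, -0.001]
ft_force: [-1.6, -1.0, 8.4]
opening: 0.355
```

Emit:
{"op": "servo_tool", "data": {
  "steps": [
    {"rot":[0,0,0],"travel":[-0.002,0,0],"grip":-0.32},
    {"rot":[0,0,0],"travel":[0,0,0],"grip":-0.29},
    {"rot":[0,0,0],"travel":[0,0,0],"grip":-0.27},
    {"rot":[0,0,0],"travel":[0,0,0],"grip":-0.24},
    {"rot":[0,0,0],"travel":[0,0,0],"grip":-0.2},
    {"rot":[0,0,0],"travel":[0,0,0],"grip":-0.1},
    {"rot":[0,0,0],"travel":[0,0,0],"grip":0.1},
    {"rot":[0,0,0],"travel":[0,0,0],"grip":0.3},
    {"rot":[0,0,0],"travel":[0,0,0],"grip":0.3},
    {"rot":[0,0,0],"travel":[0,0,0],"grip":0.3}
  ]
}}

```text
time_s: 20.3
tool_pos: [0.6378, -0.0547, 0.0601]
orientation: [-0.0, 1.571, 0.0]
ft_force: [0.2, -0.2, 0.9]
opening: 0.647
```

```bash
python3 look.py l6
```

```text
[ 0.63781963 -0.05472026  0.06008073] 0.6467882946550789 [ 0.16137815 -0.20651582  0.92098517]
```

View pics/l6.png

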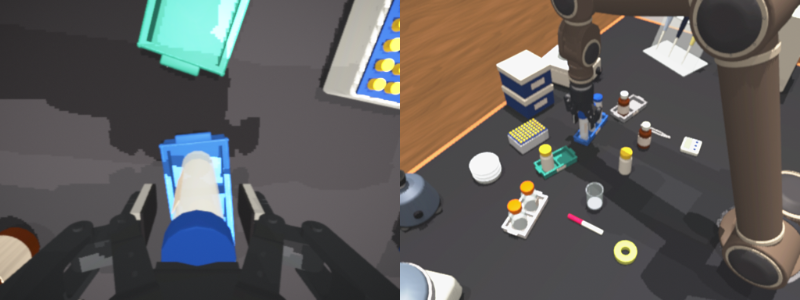

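Emit:
{"op": "servo_tool", "data": {
  "steps": [
    {"rot":[0,0,0],"travel":[-0.03,0,0],"grip":0.3},
    {"rot":[0,0,0],"travel":[-0.09,0,0],"grip":0.3},
    {"rot":[0,0,0],"travel":[-0.12,0,0],"grip":0.3},
    {"rot":[0,0,0],"travel":[-0.12,0,0],"grip":0.3},
    {"rot":[0,0,0],"travel":[-0.12,0,0],"grip":0.3},
    {"rot":[0,0,0],"travel":[-0.09,0,0],"grip":0.3},
    {"rot":[0,0,0],"travel":[0,0,0],"grip":0.3}
  ]
}}

```text
time_s: 21.1
tool_pos: [0.6395, -0.0549, 0.2369]
orientation: [-0.001, 1.563, -0.001]
ft_force: [0.7, -0.5, 1.1]
opening: 0.65
```

Emit:
{"op": "servo_tool", "data": {
  "steps": [
    {"rot":[0,0,0],"travel":[0,0.03,-0.13],"grip":1},
    {"rot":[0,0,0],"travel":[0,0.03,-0.13],"grip":1},
    {"rot":[0,0,0],"travel":[0,0.03,-0.13],"grip":1},
    {"rot":[0,0,0],"travel":[0,0.03,-0.13],"grip":1},
    {"rot":[0,0,0],"travel":[0,0.034,-0.133],"grip":1},
    {"rot":[0,0,0],"travel":[0,0,0],"grip":1},
    {"rot":[0,0,0],"travel":[0,0,0],"grip":1}
  ]
}}

```text
time_s: 21.8
tool_pos: [0.4416, -0.0084, 0.2316]
orientation: [-0.0, 1.569, 0.0]
ft_force: [0.8, -0.1, 1.4]
opening: 0.998
```

```bash
python3 cap.py .442 -.0085 .09; python3 cap.py .637 -.054 .119
```

```text
wrist [ 0.4417 -0.0097] 0.0185 1009 top 0.0916
scene [ 0.443  -0.0076] 0.0191 118 top 0.0911
side [ 0.4421 -0.009 ] 0.0188 152 top 0.0915
[ 0.4427 -0.0087  0.2312] 1.00139067305684
wrist [ 0.6381 -0.0666] 0.0278 1228 top 0.1204
scene [ 0.6386 -0.0658] 0.0278 168 top 0.1199
side [ 0.6377 -0.0658] 0.0281 132 top 0.1205
[ 0.4428 -0.0087  0.2308] 0.9973545078376316
```

Emit:
{"op": "servo_tool", "data": {
  "steps": [
    {"rot":[0,0,0],"travel":[0.1,0,-0.002],"grip":1},
    {"rot":[0,0,0],"travel":[0.12,0,0],"grip":1},
    {"rot":[0,0,0],"travel":[0.12,0,0],"grip":1},
    {"rot":[0,0,0],"travel":[0.12,0,0],"grip":1},
    {"rot":[0,0,0],"travel":[0.12,0,0],"grip":1},
    {"rot":[0,0,0],"travel":[0.07,0,0],"grip":1},
    {"rot":[0,0,0],"travel":[0.03,0,0],"grip":1},
    {"rot":[0,0,0],"travel":[0,0,0],"grip":1},
    {"rot":[0,0,0],"travel":[0,0,0],"grip":0.6}
  ]
}}

```text
time_s: 23.0
tool_pos: [0.4423, -0.0086, 0.028]
orientation: [0.0, 1.57, -0.0]
ft_force: [0.3, -0.4, 0.7]
opening: 0.853
```

Emit:
{"op": "servo_tool", "data": {
  "steps": [
    {"rot":[0,0,0],"travel":[0,0,0],"grip":0.3},
    {"rot":[0,0,0],"travel":[0,0,0],"grip":0.15},
    {"rot":[0,0,0],"travel":[0,0,0],"grip":0.05},
    {"rot":[0,0,0],"travel":[0,0,0],"grip":-0.05},
    {"rot":[0,0,0],"travel":[0,0,0],"grip":-0.12},
    {"rot":[0,0,0],"travel":[0,0,0],"grip":-1},
    {"rot":[0,0,0],"travel":[0,0,0],"grip":-1},
    {"rot":[0,0,0],"travel":[0,0,0],"grip":-1},
    {"rot":[0,0,0],"travel":[0,0,0],"grip":-1}
  ]
}}

```text
time_s: 23.9
tool_pos: [0.4422, -0.0086, 0.0279]
orientation: [-0.0, 1.569, -0.0]
ft_force: [0.5, 0.1, 6.2]
opening: 0.46
```

Emit:
{"op": "servo_tool", "data": {
  "steps": [
    {"rot":[0,0,0],"travel":[-0.02,0,0],"grip":-1},
    {"rot":[0,0,0],"travel":[-0.05,0,0],"grip":-1},
    {"rot":[0,0,0],"travel":[-0.09,0,0],"grip":-1},
    {"rot":[0,0,0],"travel":[-0.1,0,0],"grip":-1},
    {"rot":[0,0,0],"travel":[-0.1,0,0],"grip":-1},
    {"rot":[0,0,0],"travel":[-0.09,0,0],"grip":-1},
    {"rot":[0,0,0],"travel":[-0.06,0,0],"grip":-1},
    {"rot":[0,0,0],"travel":[0,0,0],"grip":-1},
    {"rot":[0,0,0],"travel":[0,0,0],"grip":-1}
  ]
}}

```text
time_s: 24.8
tool_pos: [0.4411, -0.0086, 0.1797]
orientation: [0.0, 1.571, -0.0]
ft_force: [0.1, 0.2, -1.6]
opening: 0.461
```

```bash
python3 look.py l7
```

```text
[ 0.44110088 -0.00856126  0.17968736] 0.4607496187574139 [ 0.08320656  0.1679034  -1.56043888]
```

View pics/l7.png

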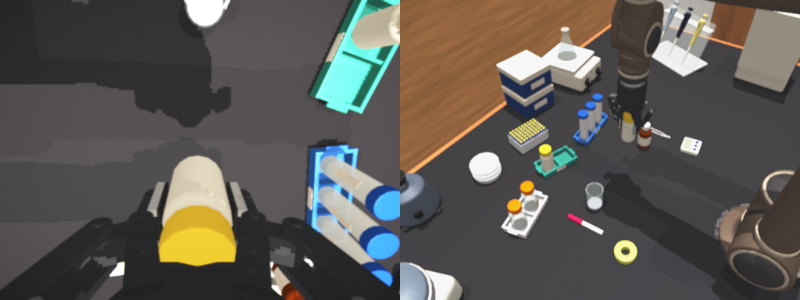

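Emit:
{"op": "servo_tool", "data": {
  "steps": [
    {"rot":[0,0,0],"travel":[0,0.02,0.05],"grip":-1},
    {"rot":[0,0,0],"travel":[0,0.035,0.1],"grip":-1},
    {"rot":[0,0,0],"travel":[0,0.04,0.1],"grip":-1},
    {"rot":[0,0,0],"travel":[0,0.04,0.1],"grip":-1},
    {"rot":[0,0,0],"travel":[0,0.04,0.1],"grip":-1},
    {"rot":[0,0,0],"travel":[0,0.04,0.1],"grip":-1},
    {"rot":[0,0,0],"travel":[0,0.03,0.098],"grip":-1},
    {"rot":[0,0,0],"travel":[0,0,0],"grip":-1},
    {"rot":[0,0,0],"travel":[0,0,0],"grip":-1},
    {"rot":[0,0,0],"travel":[0,0,0],"grip":-1}
  ]
}}

```text
time_s: 25.9
tool_pos: [0.635, 0.0649, 0.1794]
orientation: [-0.0, 1.572, -0.0]
ft_force: [0.4, 0.0, -0.7]
opening: 0.461
```

```bash
python3 look.py l8
```

```text
[0.63504496 0.06486704 0.17941117] 0.4610854075365663 [ 0.35568723  0.04923186 -0.72144388]
```

View pics/l8.png

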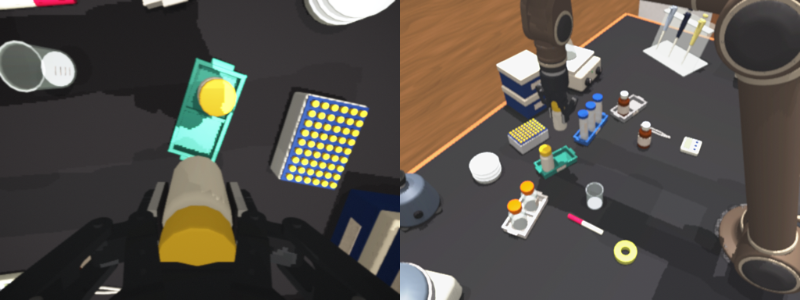

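Emit:
{"op": "servo_tool", "data": {
  "steps": [
    {"rot":[0,0,0],"travel":[0.05,0,0],"grip":-1},
    {"rot":[0,0,0],"travel":[0.09,0,0],"grip":-1},
    {"rot":[0,0,0],"travel":[0.09,0,0],"grip":-1},
    {"rot":[0,0,0],"travel":[0.09,0,0],"grip":-1},
    {"rot":[0,0,0],"travel":[0.08,0,0],"grip":-1},
    {"rot":[0,0,0],"travel":[0.04,0,0],"grip":-1},
    {"rot":[0,0,0],"travel":[0.025,0,0],"grip":-1},
    {"rot":[0,0,0],"travel":[0.01,0,0],"grip":-1},
    {"rot":[0,0,0],"travel":[0,0,0],"grip":-1},
    {"rot":[0,0,0],"travel":[0,0,0],"grip":-1}
  ]
}}

```text
time_s: 27.0
tool_pos: [0.6365, 0.065, 0.0389]
orientation: [0.0, 1.569, 0.0]
ft_force: [0.4, -0.4, 0.0]
opening: 0.46
```

Emit:
{"op": "servo_tool", "data": {
  "steps": [
    {"rot":[0,0,0],"travel":[0.003,0,0],"grip":-1},
    {"rot":[0,0,0],"travel":[0.003,0,0],"grip":-1},
    {"rot":[0,0,0],"travel":[0.003,0,0],"grip":-1},
    {"rot":[0,0,0],"travel":[0,0,0],"grip":-1},
    {"rot":[0,0,0],"travel":[0,0,0],"grip":-1}
  ]
}}

```text
time_s: 27.5
tool_pos: [0.6357, 0.065, 0.0349]
orientation: [-0.0, 1.571, 0.0]
ft_force: [-0.5, -0.6, 0.2]
opening: 0.457
```

Emit:
{"op": "servo_tool", "data": {
  "steps": [
    {"rot":[0,0,0],"travel":[0.003,0,0],"grip":-1},
    {"rot":[0,0,0],"travel":[0,0,0],"grip":-1},
    {"rot":[0,0,0],"travel":[0,0,0],"grip":-1}
  ]
}}

```text
time_s: 27.8
tool_pos: [0.6357, 0.065, 0.034]
orientation: [0.0, 1.571, 0.0]
ft_force: [-0.1, 0.3, -0.5]
opening: 0.456
```

Emit:
{"op": "servo_tool", "data": {
  "steps": [
    {"rot":[0,0,0],"travel":[0.003,0,0],"grip":-1},
    {"rot":[0,0,0],"travel":[0,0,0],"grip":-1},
    {"rot":[0,0,0],"travel":[0,0,0],"grip":-1}
  ]
}}

```text
time_s: 28.1
tool_pos: [0.6357, 0.065, 0.0331]
orientation: [-0.0, 1.571, 0.0]
ft_force: [0.0, -0.0, -0.3]
opening: 0.459
```

Emit:
{"op": "servo_tool", "data": {
  "steps": [
    {"rot":[0,0,0],"travel":[0.003,0,0],"grip":-1},
    {"rot":[0,0,0],"travel":[0,0,0],"grip":-1},
    {"rot":[0,0,0],"travel":[0,0,0],"grip":-1}
  ]
}}

```text
time_s: 28.4
tool_pos: [0.6357, 0.0649, 0.0322]
orientation: [0.0, 1.571, -0.0]
ft_force: [1.1, -0.7, 0.0]
opening: 0.458
```

Emit:
{"op": "servo_tool", "data": {
  "steps": [
    {"rot":[0,0,0],"travel":[0.002,0,0],"grip":-1},
    {"rot":[0,0,0],"travel":[0,0,0],"grip":-1},
    {"rot":[0,0,0],"travel":[0,0,0],"grip":-1}
  ]
}}

```text
time_s: 28.7
tool_pos: [0.6358, 0.065, 0.032]
orientation: [0.0, 1.57, 0.0]
ft_force: [-0.8, -0.7, 4.0]
opening: 0.461
```

Contact. Release slowly (opening 0.46 ↔ grip −0.08).

Emit:
{"op": "servo_tool", "data": {
  "steps": [
    {"rot":[0,0,0],"travel":[0,0,0],"grip":-0.11},
    {"rot":[0,0,0],"travel":[0,0,0],"grip":-0.08},
    {"rot":[0,0,0],"travel":[0,0,0],"grip":-0.05},
    {"rot":[0,0,0],"travel":[0,0,0],"grip":-0.02},
    {"rot":[0,0,0],"travel":[0,0,0],"grip":0.05},
    {"rot":[0,0,0],"travel":[0,0,0],"grip":0.2},
    {"rot":[0,0,0],"travel":[0,0,0],"grip":0.4},
    {"rot":[0,0,0],"travel":[0,0,0],"grip":0.5},
    {"rot":[0,0,0],"travel":[0,0,0],"grip":0.5},
    {"rot":[0,0,0],"travel":[0,0,0],"grip":0.5}
  ]
}}

```text
time_s: 29.7
tool_pos: [0.6358, 0.0649, 0.0316]
orientation: [0.0, 1.571, -0.0]
ft_force: [0.8, 0.4, -0.3]
opening: 0.748
```

```bash
python3 look.py l9
```

```text
[0.63575248 0.06493194 0.03160968] 0.7476805896090557 [ 0.78367468  0.42937593 -0.29495355]
```

View pics/l9.png

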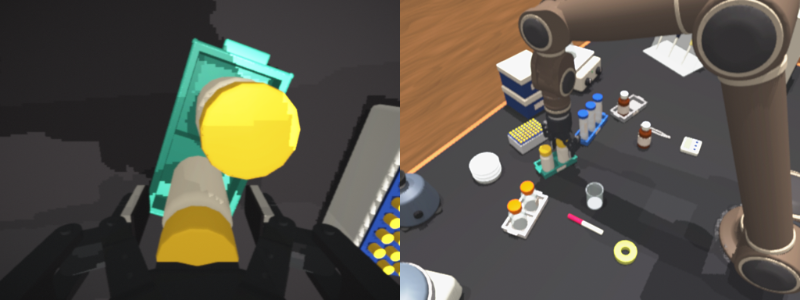

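Emit:
{"op": "servo_tool", "data": {
  "steps": [
    {"rot":[0,0,0],"travel":[-0.03,0,0],"grip":0.5},
    {"rot":[0,0,0],"travel":[-0.09,0,0],"grip":0.5},
    {"rot":[0,0,0],"travel":[-0.14,0,0],"grip":0.5},
    {"rot":[0,0,0],"travel":[-0.14,0,0],"grip":0.5},
    {"rot":[0,0,0],"travel":[-0.14,0,0],"grip":0.5},
    {"rot":[0,0,0],"travel":[-0.125,0,0],"grip":0.5},
    {"rot":[0,0,0],"travel":[0,0,0],"grip":0.5}
  ]
}}

```text
time_s: 30.5
tool_pos: [0.6377, 0.0651, 0.2385]
orientation: [0.001, 1.56, 0.001]
ft_force: [1.3, 0.5, -0.2]
opening: 0.751
```

Emit:
{"op": "servo_tool", "data": {
  "steps": [
    {"rot":[0,0,0],"travel":[0,-0.1,-0.09],"grip":1},
    {"rot":[0,0,0],"travel":[0,-0.1,-0.09],"grip":1},
    {"rot":[0,0,0],"travel":[0,-0.1,-0.09],"grip":1},
    {"rot":[0,0,0],"travel":[0,-0.1,-0.09],"grip":1},
    {"rot":[0,0,0],"travel":[0,-0.1,-0.09],"grip":1},
    {"rot":[0,0,0],"travel":[0,-0.1,-0.09],"grip":1},
    {"rot":[0,0,0],"travel":[0,-0.102,-0.086],"grip":1},
    {"rot":[0,0,0],"travel":[0,0,0],"grip":1},
    {"rot":[0,0,0],"travel":[0,0,0],"grip":1}
  ]
}}

```text
time_s: 31.4
tool_pos: [0.4475, -0.1462, 0.2315]
orientation: [0.002, 1.57, -0.002]
ft_force: [0.1, 0.0, -0.1]
opening: 1.0
```

```bash
sed -i 's/<.04)/<.03)/' cap.py; python3 cap.py .448 -.1455 .096; python3 cap.py .636 .065 .094;python3 cap.py .637 -.054 .119
```

```text
wrist [ 0.4475 -0.1472] 0.0134 566 top 0.0975
scene [ 0.4488 -0.1442] 0.0134 59 top 0.0974
side [ 0.4466 -0.1459] 0.0139 73 top 0.0981
[ 0.4484 -0.1453  0.2312] 0.9994026123713627
scene [0.6357 0.0647] 0.0191 174 top 0.095
side [0.6353 0.0652] 0.0204 147 top 0.0954
[ 0.4486 -0.1449  0.231 ] 0.9987600954410977
wrist [ 0.6375 -0.0568] 0.0184 1684 top 0.1204
scene [ 0.6381 -0.0542] 0.0179 147 top 0.1199
side [ 0.6369 -0.0566] 0.0187 113 top 0.1206
[ 0.4483 -0.1451  0.2309] 1.0009054590621178
```

Emit:
{"op": "servo_tool", "data": {
  "steps": [
    {"rot":[0,0,0],"travel":[0.1,0,-0.003],"grip":1},
    {"rot":[0,0,0],"travel":[0.12,0,0],"grip":1},
    {"rot":[0,0,0],"travel":[0.12,0,0],"grip":1},
    {"rot":[0,0,0],"travel":[0.12,0,0],"grip":1},
    {"rot":[0,0,0],"travel":[0.12,0,0],"grip":1},
    {"rot":[0,0,0],"travel":[0.06,0,0],"grip":1},
    {"rot":[0,0,0],"travel":[0.027,0,0],"grip":1},
    {"rot":[0,0,0],"travel":[0,0,0],"grip":1},
    {"rot":[0,0,0],"travel":[0,0,0],"grip":0.6}
  ]
}}

```text
time_s: 32.75
tool_pos: [0.4479, -0.1458, 0.0321]
orientation: [-0.0, 1.569, -0.0]
ft_force: [0.2, 0.4, 0.7]
opening: 0.859
```

Emit:
{"op": "servo_tool", "data": {
  "steps": [
    {"rot":[0,0,0],"travel":[0,0,0],"grip":0.35},
    {"rot":[0,0,0],"travel":[0,0,0],"grip":0.2},
    {"rot":[0,0,0],"travel":[0,0,0],"grip":0.1},
    {"rot":[0,0,0],"travel":[0,0,0],"grip":0.0},
    {"rot":[0,0,0],"travel":[0,0,0],"grip":-0.1},
    {"rot":[0,0,0],"travel":[0,0,0],"grip":-1},
    {"rot":[0,0,0],"travel":[0,0,0],"grip":-1},
    {"rot":[0,0,0],"travel":[0,0,0],"grip":-1},
    {"rot":[0,0,0],"travel":[0,0,0],"grip":-1}
  ],
  "squeeze": 40
}}

```text
time_s: 33.65
tool_pos: [0.4475, -0.1458, 0.0318]
orientation: [-0.0, 1.57, -0.0]
ft_force: [-0.4, 0.2, 5.9]
opening: 0.507
```

Emit:
{"op": "servo_tool", "data": {
  "steps": [
    {"rot":[0,0,0],"travel":[-0.02,0,0],"grip":-1},
    {"rot":[0,0,0],"travel":[-0.05,0,0],"grip":-1},
    {"rot":[0,0,0],"travel":[-0.09,0,0],"grip":-1},
    {"rot":[0,0,0],"travel":[-0.1,0,0],"grip":-1},
    {"rot":[0,0,0],"travel":[-0.1,0,0],"grip":-1},
    {"rot":[0,0,0],"travel":[-0.09,0,0],"grip":-1},
    {"rot":[0,0,0],"travel":[-0.05,0,0],"grip":-1},
    {"rot":[0,0,0],"travel":[0,0,0],"grip":-1},
    {"rot":[0,0,0],"travel":[0,0,0],"grip":-1}
  ]
}}

```text
time_s: 34.55
tool_pos: [0.4469, -0.1456, 0.1806]
orientation: [0.0, 1.571, 0.0]
ft_force: [-0.3, -0.3, -1.3]
opening: 0.503
```

```bash
python3 look.py l10
```

```text
[ 0.44687116 -0.14560984  0.18056077] 0.5028973492894192 [-0.26995438 -0.29043351 -1.31637276]
```

View pics/l10.png

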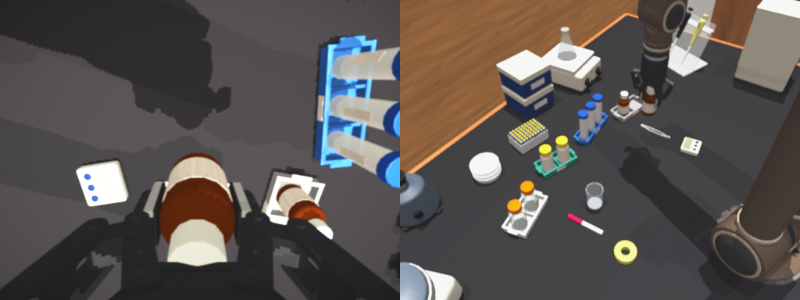

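Emit:
{"op": "servo_tool", "data": {
  "steps": [
    {"rot":[0,0,0],"travel":[0,-0.05,0.04],"grip":-1},
    {"rot":[0,0,0],"travel":[0,-0.09,0.07],"grip":-1},
    {"rot":[0,0,0],"travel":[0,-0.09,0.07],"grip":-1},
    {"rot":[0,0,0],"travel":[0,-0.09,0.07],"grip":-1},
    {"rot":[0,0,0],"travel":[0,-0.09,0.07],"grip":-1},
    {"rot":[0,0,0],"travel":[0,-0.084,0.07],"grip":-1},
    {"rot":[0,0,0],"travel":[0,-0.05,0.05],"grip":-1},
    {"rot":[0,0,0],"travel":[0,0,0],"grip":-1},
    {"rot":[0,0,0],"travel":[0,0,0],"grip":-1},
    {"rot":[0,0,0],"travel":[0,0,0],"grip":-1}
  ]
}}

```text
time_s: 35.65
tool_pos: [0.5782, -0.308, 0.1804]
orientation: [0.0, 1.572, 0.001]
ft_force: [-0.1, 0.6, -0.7]
opening: 0.502
```

```bash
python3 look.py l11
```

```text
[ 0.5782362  -0.3080355   0.18042862] 0.5024788817813864 [-0.06418842  0.59430363 -0.67093376]
```

View pics/l11.png

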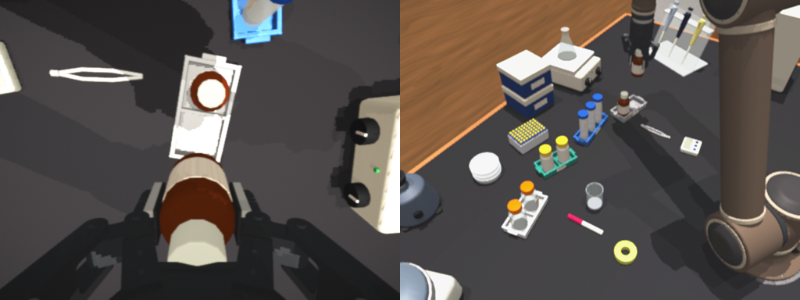

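Emit:
{"op": "servo_tool", "data": {
  "steps": [
    {"rot":[0,0,0],"travel":[0.05,-0.002,0.001],"grip":-1},
    {"rot":[0,0,0],"travel":[0.09,0,0],"grip":-1},
    {"rot":[0,0,0],"travel":[0.09,0,0],"grip":-1},
    {"rot":[0,0,0],"travel":[0.09,0,0],"grip":-1},
    {"rot":[0,0,0],"travel":[0.08,0,0],"grip":-1},
    {"rot":[0,0,0],"travel":[0.04,0,0],"grip":-1},
    {"rot":[0,0,0],"travel":[0.02,0,0],"grip":-1},
    {"rot":[0,0,0],"travel":[0.01,0,0],"grip":-1},
    {"rot":[0,0,0],"travel":[0,0,0],"grip":-1},
    {"rot":[0,0,0],"travel":[0,0,0],"grip":-1}
  ]
}}

```text
time_s: 36.75
tool_pos: [0.58, -0.3098, 0.0413]
orientation: [-0.001, 1.569, -0.001]
ft_force: [0.7, -0.2, -0.7]
opening: 0.502
```

Emit:
{"op": "servo_tool", "data": {
  "steps": [
    {"rot":[0,0,0],"travel":[0.003,0,0],"grip":-1},
    {"rot":[0,0,0],"travel":[0.003,0,0],"grip":-1},
    {"rot":[0,0,0],"travel":[0,0,0],"grip":-1},
    {"rot":[0,0,0],"travel":[0,0,0],"grip":-1}
  ]
}}

```text
time_s: 37.15
tool_pos: [0.5793, -0.3095, 0.0383]
orientation: [0.0, 1.571, -0.0]
ft_force: [-0.2, 1.3, -0.8]
opening: 0.501
```

Emit:
{"op": "servo_tool", "data": {
  "steps": [
    {"rot":[0,0,0],"travel":[0.003,0,0],"grip":-1},
    {"rot":[0,0,0],"travel":[0,0,0],"grip":-1},
    {"rot":[0,0,0],"travel":[0,0,0],"grip":-1}
  ]
}}

```text
time_s: 37.45
tool_pos: [0.5793, -0.3094, 0.0373]
orientation: [0.0, 1.571, 0.0]
ft_force: [-0.2, -0.6, -0.1]
opening: 0.501
```

Emit:
{"op": "servo_tool", "data": {
  "steps": [
    {"rot":[0,0,0],"travel":[0.003,0,0],"grip":-1},
    {"rot":[0,0,0],"travel":[0,0,0],"grip":-1},
    {"rot":[0,0,0],"travel":[0,0,0],"grip":-1}
  ]
}}

```text
time_s: 37.75
tool_pos: [0.5793, -0.3095, 0.0364]
orientation: [0.0, 1.571, 0.0]
ft_force: [0.2, -0.5, -1.0]
opening: 0.503
```

Emit:
{"op": "servo_tool", "data": {
  "steps": [
    {"rot":[0,0,0],"travel":[0.002,0,0],"grip":-1},
    {"rot":[0,0,0],"travel":[0,0,0],"grip":-1},
    {"rot":[0,0,0],"travel":[0,0,0],"grip":-1}
  ]
}}

```text
time_s: 38.05
tool_pos: [0.5794, -0.3095, 0.0359]
orientation: [-0.0, 1.571, -0.0]
ft_force: [-0.4, -0.2, -0.2]
opening: 0.501
```

Emit:
{"op": "servo_tool", "data": {
  "steps": [
    {"rot":[0,0,0],"travel":[0.002,0,0],"grip":-1},
    {"rot":[0,0,0],"travel":[0,0,0],"grip":-1},
    {"rot":[0,0,0],"travel":[0,0,0],"grip":-1}
  ]
}}

```text
time_s: 38.35
tool_pos: [0.5795, -0.3095, 0.0359]
orientation: [-0.0, 1.57, -0.0]
ft_force: [-2.2, 1.3, 4.9]
opening: 0.501
```

Emit:
{"op": "servo_tool", "data": {
  "steps": [
    {"rot":[0,0,0],"travel":[0.002,0,0],"grip":-1},
    {"rot":[0,0,0],"travel":[0,0,0],"grip":-1},
    {"rot":[0,0,0],"travel":[0,0,0],"grip":-1}
  ]
}}

```text
time_s: 38.65
tool_pos: [0.5795, -0.3096, 0.0359]
orientation: [-0.0, 1.57, -0.001]
ft_force: [-4.1, 1.9, 9.2]
opening: 0.505
```

Emit:
{"op": "servo_tool", "data": {
  "steps": [
    {"rot":[0,0,0],"travel":[-0.002,0,0],"grip":-0.03},
    {"rot":[0,0,0],"travel":[0,0,0],"grip":0.0},
    {"rot":[0,0,0],"travel":[0,0,0],"grip":0.03},
    {"rot":[0,0,0],"travel":[0,0,0],"grip":0.06},
    {"rot":[0,0,0],"travel":[0,0,0],"grip":0.1},
    {"rot":[0,0,0],"travel":[0,0,0],"grip":0.2},
    {"rot":[0,0,0],"travel":[0,0,0],"grip":0.4},
    {"rot":[0,0,0],"travel":[0,0,0],"grip":0.6},
    {"rot":[0,0,0],"travel":[0,0,0],"grip":0.6},
    {"rot":[0,0,0],"travel":[0,0,0],"grip":0.6}
  ]
}}

```text
time_s: 39.65
tool_pos: [0.5793, -0.3094, 0.0352]
orientation: [-0.0, 1.571, 0.0]
ft_force: [0.7, -0.1, 0.8]
opening: 0.801
```

Emit:
{"op": "servo_tool", "data": {
  "steps": [
    {"rot":[0,0,0],"travel":[-0.03,0,0],"grip":0.6},
    {"rot":[0,0,0],"travel":[-0.09,0,0],"grip":0.6},
    {"rot":[0,0,0],"travel":[-0.14,0,0],"grip":0.6},
    {"rot":[0,0,0],"travel":[-0.14,0,0],"grip":0.6},
    {"rot":[0,0,0],"travel":[-0.14,0,0],"grip":0.6},
    {"rot":[0,0,0],"travel":[-0.14,0,0],"grip":0.6},
    {"rot":[0,0,0],"travel":[0,0,0],"grip":0.6}
  ]
}}

```text
time_s: 40.35
tool_pos: [0.5811, -0.3104, 0.2473]
orientation: [-0.004, 1.561, -0.004]
ft_force: [0.9, -0.7, 0.2]
opening: 0.798
```

Emit:
{"op": "servo_tool", "data": {
  "steps": [
    {"rot":[0,0,0],"travel":[0,0,-0.1],"grip":0.6},
    {"rot":[0,0,0],"travel":[0,0,-0.12],"grip":0.6},
    {"rot":[0,0,0],"travel":[0,0,-0.12],"grip":0.6},
    {"rot":[0,0,0],"travel":[0,0,-0.12],"grip":0.6},
    {"rot":[0,0,0],"travel":[0,0,-0.12],"grip":0.6},
    {"rot":[0,0,0],"travel":[0,0,-0.1],"grip":0.6},
    {"rot":[0,0,0],"travel":[0,0,0],"grip":0.6},
    {"rot":[0,0,0],"travel":[0,0,0],"grip":0.6},
    {"rot":[0,0,0],"travel":[0,0,0],"grip":0.6}
  ]
}}

```text
time_s: 41.25
tool_pos: [0.3761, -0.3096, 0.2393]
orientation: [-0.0, 1.57, 0.0]
ft_force: [-0.7, 0.6, -0.0]
opening: 0.801
```

```bash
cat > fin.py <<'E'
from h import *
T={"media":(.5855,.330,.099),"amber":(.5797,-.3088,.100),"sample":(.6360,.0650,.094),"tube":(.637,-.0542,.119),"beaker":(.4507,.1525,.07)}
for n in ["scene","side"]:
    p,d=cams.snapshot(n);W=cloud(n,d)
    cv2.imwrite(f"pics/fin_{n}.png",p)
    for k,(x,y,z) in T.items():
        for lab,dd in ([("start",np.load(f"pics/{n}0.npz")["d"])] if k=="beaker" else [])+[("now",d)]:
            V=cloud(n,dd)
            m=(dd>0)&(V[...,2]>z-.007)&(V[...,2]<z+.006)&(np.hypot(V[...,0]-x,V[...,1]-y)<.032)
            (c,r)=cv2.minEnclosingCircle(V[m][:,:2].astype(np.float32));print(n,k,lab,np.round(c,4),round(r,4),"off mm",(1e3*(np.array(c)-[x,y])).round(1),"top",np.percentile(V[m][:,2],90).round(4))
print(telemetry.observe()["tool_pos"])
E
python3 fin.py
```

```text
scene media now [0.5866 0.3311] 0.0188 off mm [1.1 1.1] top 0.1003
scene amber now [ 0.5797 -0.3077] 0.0141 off mm [-0.   1.1] top 0.1009
scene sample now [0.6362 0.0637] 0.0198 off mm [ 0.2 -1.3] top 0.0951
scene tube now [ 0.638  -0.0538] 0.0179 off mm [1.  0.4] top 0.1202
scene beaker start [0.451  0.1535] 0.0263 off mm [0.3 1. ] top 0.0708
scene beaker now [0.4505 0.1522] 0.0263 off mm [-0.2 -0.3] top 0.0706
side media now [0.5856 0.3292] 0.0189 off mm [ 0.1 -0.8] top 0.1
side amber now [ 0.579  -0.3105] 0.0145 off mm [-0.7 -1.7] top 0.1024
side sample now [0.6346 0.0639] 0.0197 off mm [-1.4 -1.1] top 0.0953
side tube now [ 0.6372 -0.0559] 0.0188 off mm [ 0.2 -1.7] top 0.1207
side beaker start [0.4518 0.152 ] 0.0266 off mm [ 1.1 -0.5] top 0.0707
side beaker now [0.4511 0.1515] 0.0265 off mm [ 0.4 -1. ] top 0.071
[ 0.37622076 -0.30947946  0.2389427 ]
```

View pics/fin_scene.png

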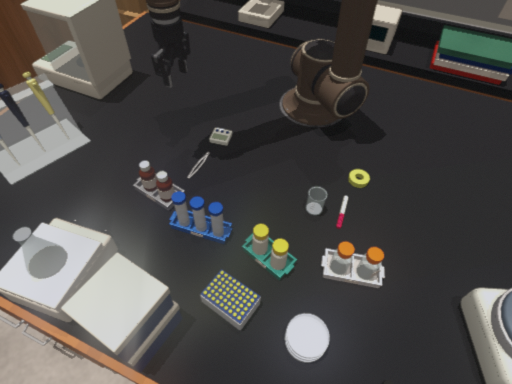

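View pics/fin_side.png

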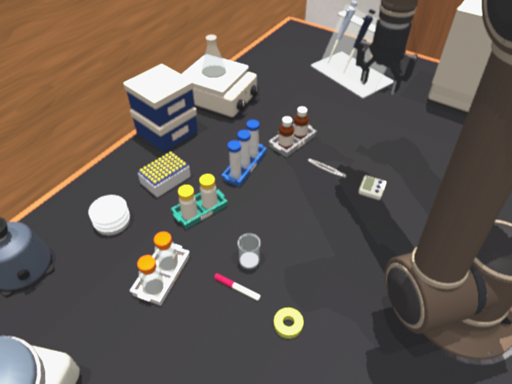

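All four stand in their cells (for example amber at (147,175), tube at (216,220), sample at (261,240) and media at (375,262) in the scene view). The beaker is unmoved at (316,200), and the arm is clear.

```bash
python3 -c "
from station import ticket
print(ticket.hand_in())"
```

```text
the job is handed in; nothing more can be done
None
```

All three bottles and the tube are back in the empty cells of their own trays, standing upright and released. I handed the job in at about 41 s. I carried them one at a time, in the order media, tube, sample, amber. Each went down in small steps until the force reading showed contact, except where noted below, and I then opened the fingers slowly.

- **Position:** in both fixed cameras, each cap centre was within about 2 mm of my measured cell centre (limit 13 mm).
- **Height:** the cap tops were level with those of the fixed neighbours, within about 2 mm, so each one is on the cell floor.
- **Beaker:** it is within about 1.5 mm of where it started, which is no more than the measuring noise.
- **Arm:** it was clear of everything at the hand-in.

No check failed. These points are less certain than the rest:

- **Tube:** an early position check came out about 12 mm off because it included the neighbouring cap. Repeating it with a smaller search radius gave about 2 mm.
- **Cell centres:** my estimates of the sample and amber cells varied by a millimetre or two between fits. I kept the fits that agreed with the tray walls.
- **Contact force:** the set-down contact was clear for the sample bottle, tube and amber bottle (4 to 9 N, against about 1 N of noise). It was faint for the media bottle, at about 2 N.
- **Upright:** I judged this from the pictures and the cap positions; I did not measure the tilt angle.

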